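# Clamp the guide block in the drilling fixture

## Task

With the fingertips, push the small wooden block along its channel in the drilling fixture until it sits fully home against the end stop. Then push the red handle of the toggle clamp over past its dead point until it snaps into lock and the clamp's rubber foot holds the block down, and leave everything clear. Only push: do not pick the block up, and do not disturb the tin, the punch stand or the screwdriver.

Things in the scene. Friction and masses are not known exactly. Their poses are not given: they have to be found in the camera images.
- fixture: Flat fixed aluminium fixture, bed top 12 mm above the table. Origin: on the table below the centre of the block when home. Channel along its x: dark end stop across it at the low-x end (face at x = -26 mm, top 25 mm above the table), open at x = +80 mm; dark side rails at y = -18.5 and +18.5 mm, tops 17 mm above the table. A toggle clamp stands on the -y side, cheeks 62 mm high.
- guide_block: Small pale wooden block with a bore, 52 mm long (own x, along the channel), 34 mm wide, 15 mm high, 40 to 80 g; origin at the centre of its underside. Loose on the bed in the channel, its top 27 mm above the table, 10 mm above the rails. Starts 28 to 48 mm short of home; push its free end toward fixture -x.
- clamp_handle (a joint): Clamp handle angle, rad. 0 = open, leaning 0.50 rad back from upright, toward fixture -y; grows as it is pushed toward the channel (fixture +y). About 0.55 (just past upright) = dead point; 0.95 = locked on the block, leaning 0.45 rad over toward the channel. It springs back to 0 before the dead point, on to 0.95 after. A level push near its top takes up to about 10 N.
- handle_top (a point): Top end of the clamp handle, on its axis, 123 mm from the pivot; 163 mm above the table when open, rising to 178 mm when upright. The pivot is at fixture x = 0, y = -92, z = 55 mm, axis along fixture x. The handle is a red round grip, 19 mm in diameter, over the outer 78 mm, on a steel bar 14 x 10 mm.
- clamp_arm: Steel clamp arm, 92 mm long, linked to the handle; origin at its pivot (fixture x = 0, y = -75, z = 45 mm). Open, it stands up, leaning toward the handle, top about 125 mm above the table. As the handle goes to lock it swings down over the channel (fixture +y) and sets its rubber foot, 16 mm in diameter, on the block at fixture x = 0, y = 0.
- punch_stand: Bystander: drilled wooden block with three punches standing in it, 36 x 60 x 65 mm, loose, origin under its centre.
- blue_tin: Bystander: round tin with a blue lid, 69 mm in diameter, 28 mm high, loose, origin under its centre.
- yellow_driver: Bystander: small screwdriver with a yellow handle, 166 mm long, lying, loose, origin under its centre.
Not all that is in view belongs to the job. There is more than one size of the guide_block; the one meant has the size given above.

How it is judged:
On the way, in this order (a step that is already met when the one before it is completed fails the run):
1. the block is home against the stop while the clamp is still open (x of guide_block in the frame of fixture below 0.003 m and value of joint clamp_handle below 0.25 rad), for 0.2 s.
2. the handle has gone past its dead point into lock (value of joint clamp_handle above 0.88 rad), for 0.2 s.
At the end, for the whole second after the job is handed in: The clamp handle is locked (joint above 0.88 of 0.95), the block lies flat in the channel within 3 mm of the end stop, and the clamp's foot presses on it; the robot has let go (value of joint clamp_handle above 0.88 rad and x of guide_block in the frame of fixture between -0.003 and 0.003 m and y of guide_block in the frame of fixture between -0.004 and 0.004 m and angle between guide_block's own z axis and vertical below 0.06 rad and contact force between clamp_arm and guide_block above 0.3 N); the robot touches nothing.
It fails at once if the block is lifted (more than 8 mm) (z of guide_block in the frame of fixture above 0.02 m).
It fails at once if the punch stand is disturbed (moved over 15 mm) (distance of punch_stand from where it was at the start of the episode above 0.015 m).
It fails at once if the tin is disturbed (moved over 15 mm) (distance of blue_tin from where it was at the start of the episode above 0.015 m).
It fails at once if the screwdriver is disturbed (moved over 15 mm) (distance of yellow_driver from where it was at the start of the episode above 0.015 m).
It also fails if it takes over 45 s, if anything falls off the work surface, if the arm or the gripper's body presses on something with over 40 N, if the wrist force passes 120 N, or if a joint passes its speed limit or range.

## Robot

A 7-joint arm with a two-finger parallel gripper is mounted at the origin on the work surface; the furniture and walls round the work are solid. World frame = base frame: x ahead of the robot, y to its left, z up, the work surface at z = 0. Lengths are in m, angles in rad, forces in N, time in s.
With the tool pointing down it reaches from about 0.4 to 0.9 m from the base axis. Payload 5.6 kg.
Tool frame: the origin (TCP) lies midway between the tips of the shut fingers; the grasp point (between the pads) lies 19 mm behind it (r.grasp_offset is the distance from the TCP to the grasp point, in m); z points along the fingers, y is the direction in which the jaws open and shut (so a half turn about z gives the same grasp; the last joint's range is limited). The gripper opens to 92 mm and grips with 3 to 60 N. Pads are 20 mm wide; open, the fingers measure 128 mm over their backs; the gripper's body (75 mm by 189 mm) begins 69 mm behind the grasp point.
Start: joints at [-1.376, 0.468, -0.012, 1.603, 0.006, 1.071, -0.056], TCP at [0.153, 0.632, 0.194] pointing down, gripper open.
Joint ranges: [-2.53, 2.53], [-0.31, 2.02], [-1.57, 1.55], [0.28, 2.44], [-1.29, 4.43], [0.15, 1.84], [-2.92, 2.92]. Speed limits (rad/s): [2.57, 2.57, 3.14, 3.14, 3.14, 3.14, 3.14].

## Interface

Orientations are given as a unit quaternion [w, x, y, z].
In Python, from plant import r gives the robot as it stands.
- The arm moves only by the tool jog_arm, never from a script. Its argument "moves" is a list of rows, each an object with "linear": the shift along the tool's x, y, z in m, a list of three; "turn": the turn about the tool's z in degrees; "hand": the opening, from 0 (shut) to 1 (fully open). In form: [{"linear": [dx, dy, dz], "turn": turn, "hand": hand}, ...]. A call has 1 to 5 rows; each row shifts and turns the commanded pose from where the row before left it, along the tool's axes as they then stand; what a row does not reach is not made up. A row lasts 1/8 s, in which the tool goes at most 62.5 mm and 10.7 degrees, less where a joint would pass 70% of its speed; a pose out of reach is approached as far as the arm can. A call is refused whole if a number of a shift passes 0.0625 or a number of a turn 10.7, either way. A call with a gripper value outside its range is refused whole. The fingers move at their own pace and stop on an object; "squeeze" is the grip in N (left out, the last holds). Time passes only in rows, so rows that do not move let the fingers close. It gives the time, the measured TCP pose, the force and the opening at its end, in the units of the state.
- r.observe(): the state, without advancing time (a new reading comes with each control period).
- r.snapshot(name): name is "side" or "top" or "wrist"; returns a dict with "color" (480x640x3 uint8, blue, green, red), "fx", "fy", "cx", "cy" (pixels), "cam_to_world" (4x4, takes a point from camera to world coordinates). Camera axes: x right, y up, looking along -z (the intrinsics and any distortion apply to the point x, -y, -z); pixel columns grow to the right and rows downward; lengths in m; the calibration is good to about 2 mm. A picture is of the moment at which its call begins. There is no depth.
- r.close_job(): hands the job in, once; it reports no verdict.
The state is a dict: "time": time; "qpos": joint angles; "dq": joint speeds; "tau": joint torques, N m; "tcp_pos": TCP position; "orientation": TCP orientation; "force": force on the tool from outside, world axes, zero at the start; "wrist_torque": the same for the moment, N m; "width": finger opening in m.
Only numpy, scipy, OpenCV 4.12 (cv2) and the standard library are available. Lean on these libraries where they do the work, as an engineer would, in place of code of your own. Each camera call takes 0.05 s, during which the arm holds its last target.

## Working session

There is one attempt and no reset: what is moved stays moved. The work goes in short steps, Python scripts to look and compute and a tool call to move; the robot and the scene stay as the last step left them, time stands still between calls to the robot, and variables do not carry over. Pictures are saved under pics/ and viewed, and the job is handed in when it is done.

Besides the shell and the picture viewer there is one more tool, called after "Emit:" as name(argument=value, ...), one argument or row to a line, values as JSON. jog_arm: Moves the arm, as the interface text tells. Its arguments: {"type":"object","properties":{"moves":{"type":"array"},"squeeze":{"type":"number"}},"required":["moves"]}

```bash
mkdir -p pics; python3 - <<'E'
from plant import r
import cv2,numpy as np,json
s=r.observe()
print(s)
d={}
for n in("side","top","wrist"):
    p=r.snapshot(n);cv2.imwrite(f"pics/{n}0.png",p["color"])
    d[n]={k:np.array(v).tolist() for k,v in p.items() if k!="color"}
    print(n,{k:v for k,v in d[n].items()})
json.dump(d,open("cal0.json","w"))
E
```

```text
{'time': 0.0, 'qpos': array([-1.37598361,  0.46836933, -0.01163958,  1.60361361,  0.00603939,
        1.07138364, -0.05630421]), 'dq': array([0.0003439 , 0.00026438, 0.00041691, 0.00181331, 0.00168318,
       0.00079816, 0.00100149]), 'tau': array([-5.28036544e-04, -5.20567560e+01, -1.29386183e-02, -2.43751788e+01,
       -5.67542645e-02,  1.69822178e-02,  1.41296882e-04]), 'tcp_pos': array([0.15304112, 0.63109755, 0.19314964]), 'orientation': array([-3.32820379e-05,  1.18634518e-01,  9.92937609e-01, -8.69161277e-04]), 'force': array([-0.72157623, -0.16596716, -0.92642061]), 'wrist_torque': array([ 0.01333276,  0.00521531, -0.04573967]), 'width': 0.09185578855121496}
side {'fx': 437.44632210225114, 'fy': 437.44632210225114, 'cx': 318.07655030230814, 'cy': 239.27415162978477, 'cam_to_world': [[0.9957676519134258, 0.0668644478372045, -0.06305496822811102, 0.39531061972209897], [-0.09162090594043851, 0.6681646802839932, -0.7383505736543058, -0.5414638699615029], [-0.007238300731225195, 0.7410027703297842, 0.6714629560639288, 0.7005100118924761], [0.0, 0.0, 0.0, 1.0]]}
top {'fx': 481.1235011844359, 'fy': 481.1235011844359, 'cx': 312.82665280315007, 'cy': 250.0359107296874, 'cam_to_world': [[-0.02781605713624446, 0.9977112753433196, -0.06163179389081435, 0.3900439428032727], [-0.998901117872894, -0.03006993524953144, -0.03594934917869316, 0.0744126008096125], [-0.03772033506844553, 0.060564098663280906, 0.9974513352918168, 0.9852228633170267], [0.0, 0.0, 0.0, 1.0]]}
wrist {'fx': 378.76619954993, 'fy': 378.76619954993, 'cx': 322.48743951197247, 'cy': 242.62182905882403, 'cam_to_world': [[0.2359016446817099, -0.9423653939308535, -0.23727173948451638, 0.08711124474363025], [0.9717764346515105, 0.22851368498288427, 0.05858375911067957, 0.6467169889915463], [-0.0009874677003800193, -0.24439509016567218, 0.9696752367728333, 0.38375666291231103], [0.0, 0.0, 0.0, 1.0]]}
```

View pics/side0.png

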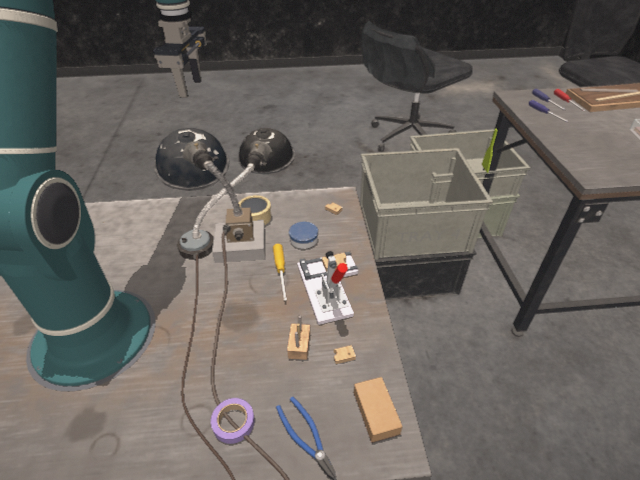

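View pics/top0.png

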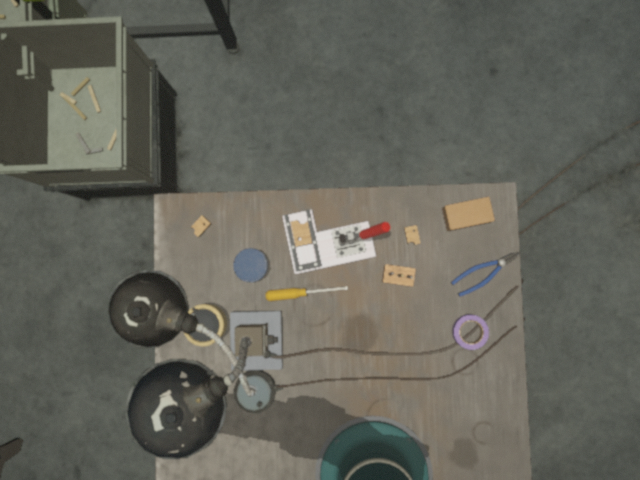

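View pics/wrist0.png

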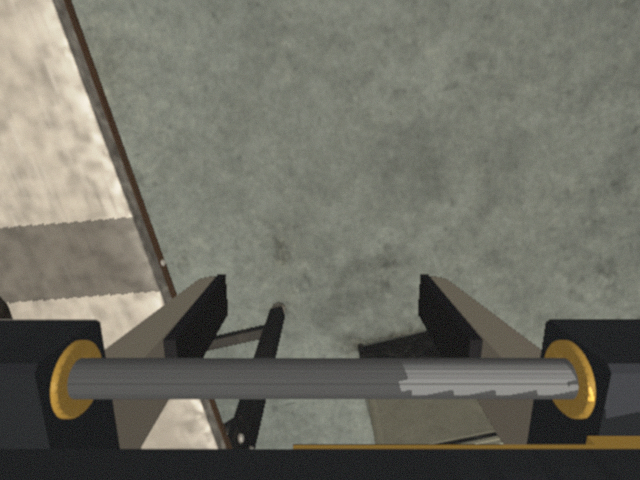

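```bash
python3 - <<'E'
import cv2
a=cv2.imread("pics/top0.png")[195:295,225:425];cv2.imwrite("pics/topc.png",cv2.resize(a,None,fx=4,fy=4,interpolation=cv2.INTER_CUBIC))
a=cv2.imread("pics/side0.png")[235:375,265:375];cv2.imwrite("pics/sidec.png",cv2.resize(a,None,fx=4,fy=4,interpolation=cv2.INTER_CUBIC))
E
```

```text
(no output)
```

View pics/topc.png

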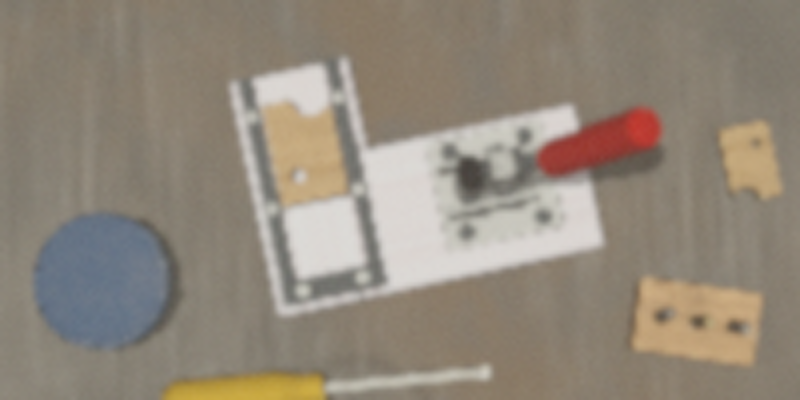

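View pics/sidec.png

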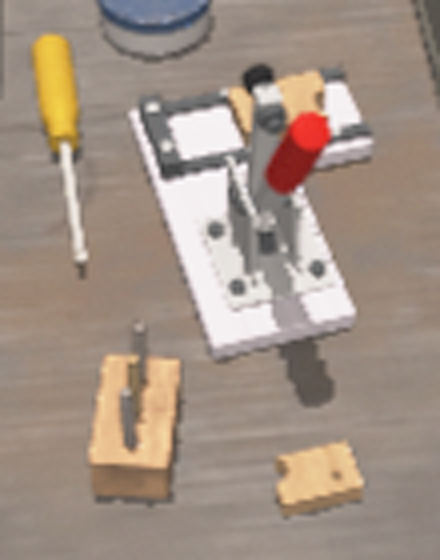

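```bash
python3 - <<'E'
import cv2
a=cv2.imread("pics/top0.png")[203:278,277:337];cv2.imwrite("pics/topd.png",cv2.resize(a,None,fx=8,fy=8,interpolation=cv2.INTER_CUBIC))
a=cv2.imread("pics/side0.png")[245:305,295:365];cv2.imwrite("pics/sided.png",cv2.resize(a,None,fx=8,fy=8,interpolation=cv2.INTER_CUBIC))
E
```

```text
(no output)
```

View pics/topd.png

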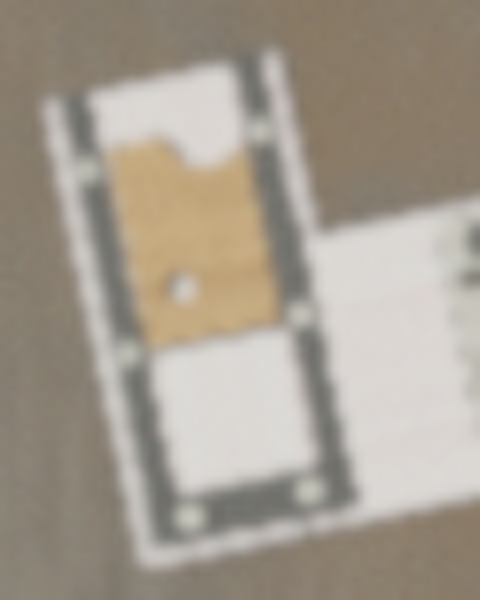

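View pics/sided.png

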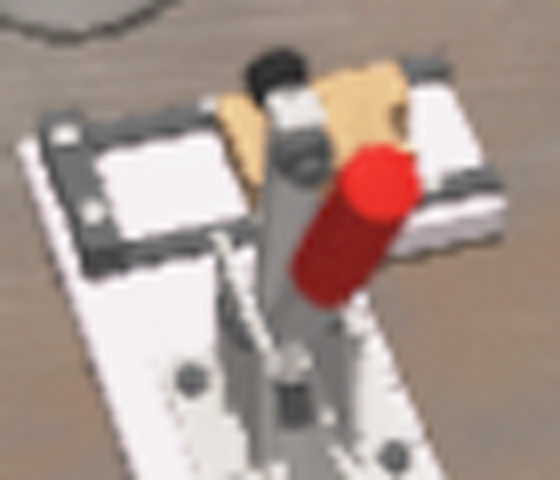

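```bash
cat > h.py <<'E'
import numpy as np,json
from scipy.optimize import least_squares
cal=json.load(open("cal0.json"))
def proj(P,c):
    T=np.array(c["cam_to_world"]);p=(np.asarray(P)-T[:3,3])@T[:3,:3]
    return np.array([c["cx"]+c["fx"]*p[0]/-p[2],c["cy"]-c["fy"]*p[1]/-p[2]])
def ray(u,v,z,c):
    T=np.array(c["cam_to_world"]);d=T[:3,:3]@np.array([(u-c["cx"])/c["fx"],-(v-c["cy"])/c["fy"],-1]);o=T[:3,3]
    return o+d*(z-o[2])/d[2]
def td(x,y):return (277+x/8-.5,203+y/8-.5)
def sd(x,y):return (295+x/8-.5,245+y/8-.5)
def fw(p,q):
    c,s=np.cos(p[2]),np.sin(p[2]);return np.array([p[0]+c*q[0]-s*q[1],p[1]+s*q[0]+c*q[1],q[2]])
E
python3 - <<'E'
from h import *
o=[("top",(80,18.5,17),td(95,95)),("top",(80,-18.5,17),td(237,65)),("top",(-26,18.5,25),td(172,493)),("top",(-26,-18.5,25),td(316,472)),
("top",(0,-151,163),(385.2,226.5)),("side",(0,-151,163),sd(382,183)),("side",(-26,18.5,25),sd(97,155)),("side",(-26,-18.5,25),sd(120,240))]
def f(p):return np.concatenate([proj(fw(p,np.array(q)/1000),cal[n])-u for n,q,u in o])
s=least_squares(f,[.5,.1,0.2]);p=s.x;print(p,np.degrees(p[2]),s.fun.reshape(-1,2).round(1))
for n,(x,y) in dict(freeL=(110,150),freeR=(250,150),endL=(148,345),endR=(280,322)).items():
    w=ray(*td(x,y),.027,cal["top"]);d=w[:2]-p[:2];c,q=np.cos(p[2]),np.sin(p[2]);print(n,w.round(4),(c*d[0]+q*d[1]).round(4),(-q*d[0]+c*d[1]).round(4))
json.dump(p.tolist(),open("fix.json","w"))
for n,q in dict(top=(0,-151,163),home_free=(26,0,27),up=(0,-92,178),lock=(0,-92+123*np.sin(.45),55+123*np.cos(.45))).items(): print(n,fw(p,np.array(q)/1000).round(4))
for n,u in dict(tin=(251,265),lampA=(150,310),lampB=(175,410)).items(): print(n,ray(*u,.028,cal["top"]).round(3))
E
```

```text
[0.4505464  0.12375697 0.19176615] 10.987391263691531 [[-0.1 -0.8]
 [-0.1 -1.1]
 [ 1.3  0.2]
 [ 1.3 -1.2]
 [ 2.1 -1.2]
 [-0.7 -0.5]
 [-2.8 -3.8]
 [-1.2 -2.6]]
freeL [0.5085 0.1527 0.027 ] 0.0624 0.0173
freeR [0.5074 0.1175 0.027 ] 0.0546 -0.017
endL [0.4592 0.1444 0.027 ] 0.0124 0.0186
endR [0.4639 0.1112 0.027 ] 0.0107 -0.0149
top [ 0.4793 -0.0245  0.163 ]
home_free [0.4761 0.1287 0.027 ]
up [0.4681 0.0334 0.178 ]
lock [0.4579 0.086  0.1658]
tin [0.423 0.233 0.028]
lampA [0.339 0.439 0.028]
lampB [0.141 0.39  0.028]
```

```bash
python3 - <<'E'
import cv2
a=cv2.imread("pics/top0.png")[255:480,90:310];b=cv2.imread("pics/side0.png")[110:290,130:320]
cv2.imwrite("pics/lamp.png",cv2.hconcat([cv2.resize(a,(400,409)),cv2.resize(b,(400,409))]))
from h import *
def tri(a,b):
    return least_squares(lambda P:np.r_[proj(P,cal["top"])-a,proj(P,cal["side"])-b],[.2,.4,.2])
for n,a,b in [("A right",(150,308),(265,150)),("B",(175,408),(190,158)),("A-left?",(150,308),(190,158))]:
    s=tri(a,b);print(n,s.x.round(3),s.cost.round(1))
E
```

```text
A right [0.349 0.391 0.154] 0.0
B [0.181 0.343 0.172] 0.1
A-left? [0.285 0.392 0.139] 1852.9
```

View pics/lamp.png

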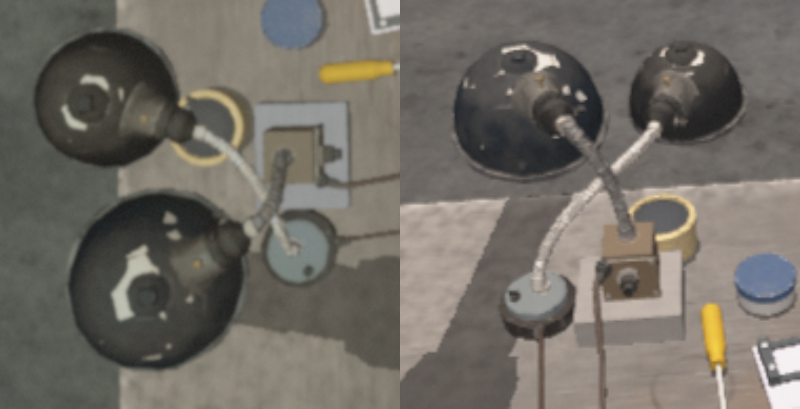

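Emit:
jog_arm(
  moves=[
    {"linear": [0, 0, -0.055], "turn": 0, "hand": 0},
    {"linear": [0, 0, -0.055], "turn": 0, "hand": 0},
    {"linear": [0, 0, -0.055], "turn": 0, "hand": 0},
    {"linear": [0, 0, 0], "turn": 0, "hand": 0},
  ],
  squeeze=20,
)

```text
time: 0.65
tcp_pos: [0.1536, 0.6337, 0.3644]
orientation: [0.0, 0.119, 0.993, 0.005]
force: [0.0, 0.9, -0.8]
width: 0.0543
```

Emit:
jog_arm(
  moves=[
    {"linear": [-0.056, -0.0025, 0], "turn": 5, "hand": 0},
    {"linear": [-0.056, -0.0025, 0], "turn": 5, "hand": 0},
    {"linear": [-0.056, -0.0025, 0], "turn": 5, "hand": 0},
    {"linear": [-0.056, -0.0025, 0], "turn": 5, "hand": 0},
    {"linear": [-0.056, -0.0025, 0], "turn": 5, "hand": 0},
  ],
)

```text
time: 1.27
tcp_pos: [0.4039, 0.5074, 0.3571]
orientation: [-0.0, 0.332, 0.943, -0.001]
force: [0.5, 0.4, 0.2]
width: 0.0039
```

Emit:
jog_arm(
  moves=[
    {"linear": [-0.056, -0.0025, 0], "turn": 5, "hand": 0},
    {"linear": [-0.056, -0.0025, 0], "turn": 5, "hand": 0},
    {"linear": [-0.056, -0.0025, 0], "turn": 5, "hand": 0},
    {"linear": [-0.056, -0.0025, 0], "turn": 5, "hand": 0},
    {"linear": [-0.056, -0.0025, 0], "turn": 5, "hand": 0},
  ],
)

```text
time: 1.9
tcp_pos: [0.5775, 0.2904, 0.3572]
orientation: [-0.001, 0.528, 0.849, -0.001]
force: [0.3, -0.1, 0.5]
width: 0.0003
```

Emit:
jog_arm(
  moves=[
    {"linear": [-0.056, -0.0025, 0], "turn": 5, "hand": 0},
    {"linear": [0, 0, 0], "turn": 10.4, "hand": 0},
    {"linear": [0, 0, 0], "turn": 0, "hand": 0},
  ],
)

```text
time: 2.28
tcp_pos: [0.5994, 0.2404, 0.3576]
orientation: [-0.0, 0.636, 0.772, -0.001]
force: [0.5, 0.3, -0.4]
width: 0.0007
```

```bash
cat >> h.py <<'E'
def tf(s):
    w,x,y,z=s["orientation"]
    from scipy.spatial.transform import Rotation as R
    return R.from_quat([x,y,z,w]).as_matrix()
def delta(s,q):
    p=json.load(open("fix.json"));return (tf(s).T@(fw(p,np.array(q))-s["tcp_pos"])).round(4)
def infix(s):
    p=json.load(open("fix.json"));d=s["tcp_pos"]-np.r_[p[:2],0];c,q=np.cos(p[2]),np.sin(p[2]);return np.array([c*d[0]+q*d[1],-q*d[0]+c*d[1],d[2]]).round(4)
E
python3 - <<'E'
from plant import r
from h import *
import cv2
s=r.observe();print(infix(s),delta(s,(.105,.004,.1)))
d={}
for n in("side","wrist"):
    p=r.snapshot(n);cv2.imwrite(f"pics/{n}1.png",p["color"])
    d[n]={k:np.array(v).tolist() for k,v in p.items() if k!="color"}
json.dump(d,open("cal1.json","w"))
E
```

```text
[0.1684 0.0861 0.3576] [-0.0819 -0.0628  0.2578]
```

View pics/wrist1.png

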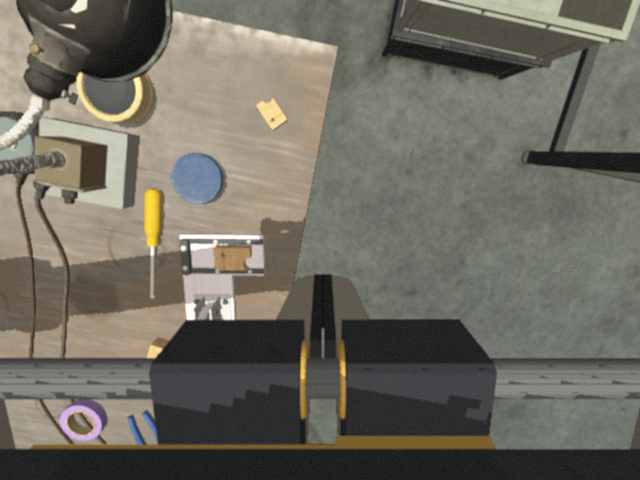

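```bash
python3 - <<'E'
from h import *
import cv2
c=json.load(open("cal1.json"))["wrist"];p=json.load(open("fix.json"))
im=cv2.imread("pics/wrist1.png")[220:330,170:280];im=cv2.resize(im,None,fx=5,fy=5,interpolation=cv2.INTER_CUBIC)
for q in [(80,18.5,17),(80,-18.5,17),(-26,18.5,25),(-26,-18.5,25),(63,17,27),(11,17,27),(63,-17,27),(11,-17,27)]:
    u=proj(fw(p,np.array(q)/1000),c);print(q,u.round(1))
    v=(u+.5-[170,220])*5;cv2.circle(im,tuple(int(i) for i in v),3,(0,0,255),-1)
cv2.imwrite("pics/wc.png",im)
E
```

```text
(80, 18.5, 17) [261.5 244.2]
(80, -18.5, 17) [262.4 268.5]
(-26, 18.5, 25) [186.3 245.3]
(-26, -18.5, 25) [188.5 270. ]
(63, 17, 27) [248.5 246.9]
(11, 17, 27) [211.9 246.8]
(63, -17, 27) [249.5 269.7]
(11, -17, 27) [213.5 269.5]
```

View pics/wc.png

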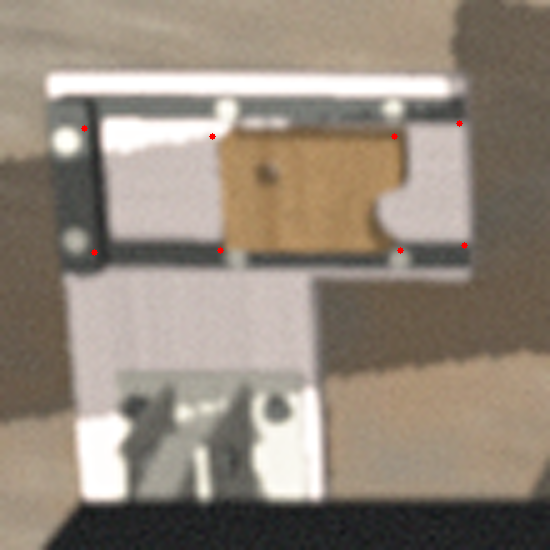

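```bash
python3 - <<'E'
from h import *
w=json.load(open("cal1.json"))["wrist"]
C={"top":cal["top"],"side":cal["side"],"w":w}
def wc(x,y):return (170+x/5-.5,220+y/5-.5)
o=[("top",(80,18.5,17),td(95,95)),("top",(80,-18.5,17),td(237,65)),("top",(-26,18.5,25),td(172,493)),("top",(-26,-18.5,25),td(316,472)),
("top",(0,-151,163),(385.2,226.5)),("side",(0,-151,163),sd(382,183)),
("w",(80,18.5,17),wc(467,117)),("w",(80,-18.5,17),wc(470,243)),("w",(-26,18.5,25),wc(97,117)),("w",(-26,-18.5,25),wc(104,245))]
def f(p):return np.concatenate([proj(fw(p,np.array(q)/1000),C[n])-u for n,q,u in o])
for sel in (o,o[:6],o[6:]):
    oo=o;o=sel;s=least_squares(f,[.45,.1,0.2]);o=oo;print(s.x.round(4),s.fun.reshape(-1,2).round(1).tolist())
    if sel is o: json.dump(s.x.tolist(),open("fix.json","w"))
from plant import r
s=r.observe();print(infix(s),delta(s,(.105,.004,.1)))
E
```

```text
[0.4516 0.1261 0.1791] [[-0.8, -1.5], [-0.8, -1.6], [-0.1, -0.3], [-0.0, -1.5], [1.0, -0.7], [-1.3, -1.3], [-0.3, 0.5], [-0.3, -0.3], [-1.5, 0.7], [-1.1, -0.1]]
[0.4496 0.1253 0.1905] [[-0.8, -0.4], [-0.8, -0.6], [0.5, 0.7], [0.6, -0.7], [1.3, -0.5], [-1.4, -1.0]]
[0.4527 0.1267 0.1769] [[0.6, 0.4], [0.5, -0.4], [-0.7, 0.4], [-0.3, -0.4]]
[0.1657 0.0878 0.358 ] [-0.0827 -0.0617  0.2581]
```

Emit:
jog_arm(
  moves=[
    {"linear": [-0.0415, -0.031, 0.03], "turn": 0, "hand": 0},
    {"linear": [-0.0415, -0.031, 0.03], "turn": 0, "hand": 0},
    {"linear": [0, 0, 0.06], "turn": 0, "hand": 0},
    {"linear": [0, 0, 0.06], "turn": 0, "hand": 0},
    {"linear": [0, 0, 0.06], "turn": 0, "hand": 0},
  ],
)

```text
time: 3.0
tcp_pos: [0.5541, 0.1491, 0.1175]
orientation: [-0.0, 0.634, 0.773, 0.001]
force: [1.1, 0.1, -0.7]
width: 0.0007
```

Emit:
jog_arm(
  moves=[
    {"linear": [0, 0, 0.03], "turn": 0, "hand": 0},
    {"linear": [0, 0, 0], "turn": 0, "hand": 0},
  ],
)

```text
time: 3.25
tcp_pos: [0.5524, 0.1481, 0.0866]
orientation: [-0.001, 0.635, 0.773, -0.002]
force: [0.2, -0.2, -0.5]
width: 0.0005
```

```bash
python3 - <<'E'
from plant import r
from h import *
import cv2
s=r.observe();print(infix(s),s["force"],delta(s,(.1,.004,.021)))
for n in("side","wrist","top"):
    p=r.snapshot(n);cv2.imwrite(f"pics/{n}2.png",p["color"])
a=cv2.imread("pics/side2.png")[200:330,260:400];a=cv2.resize(a,None,fx=3,fy=3,interpolation=cv2.INTER_CUBIC)
b=cv2.imread("pics/wrist2.png");b=cv2.resize(b[100:400,60:400],None,fx=1.1,fy=1.3)
cv2.imwrite("pics/c2.png",cv2.hconcat([a,b]))
E
```

```text
[0.1031 0.0037 0.0866] [ 0.19764689 -0.2053545  -0.47380834] [ 0.0005 -0.0027  0.0656]
```

View pics/c2.png

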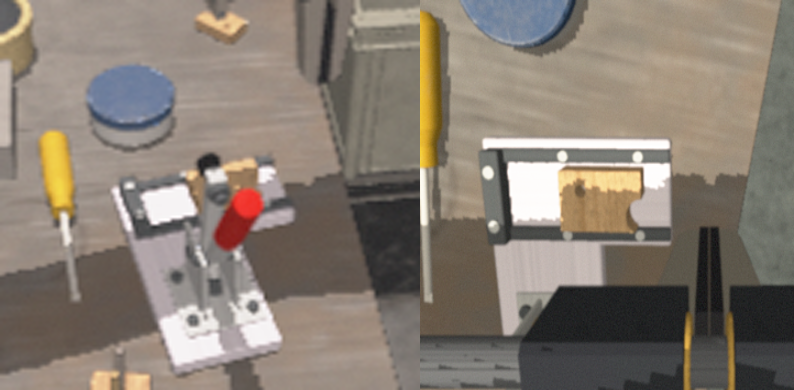

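View pics/side2.png

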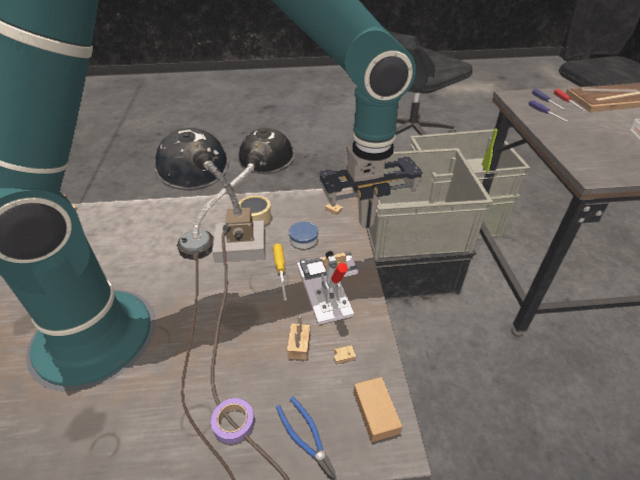

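View pics/top2.png

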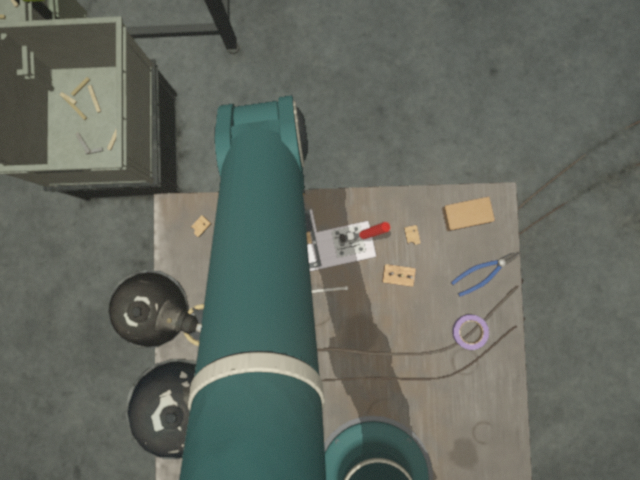

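```bash
python3 - <<'E'
from h import *
from plant import r
s=r.observe();print(proj(s["tcp_pos"],cal["side"]),s["tcp_pos"])
import cv2
a=cv2.imread("pics/side2.png")[180:300,290:410];cv2.imwrite("pics/c3.png",cv2.resize(a,None,fx=5,fy=5,interpolation=cv2.INTER_CUBIC))
E
```

```text
[365.62770684 229.96841638] [0.555778  0.1484653 0.0905906]
```

View pics/c3.png

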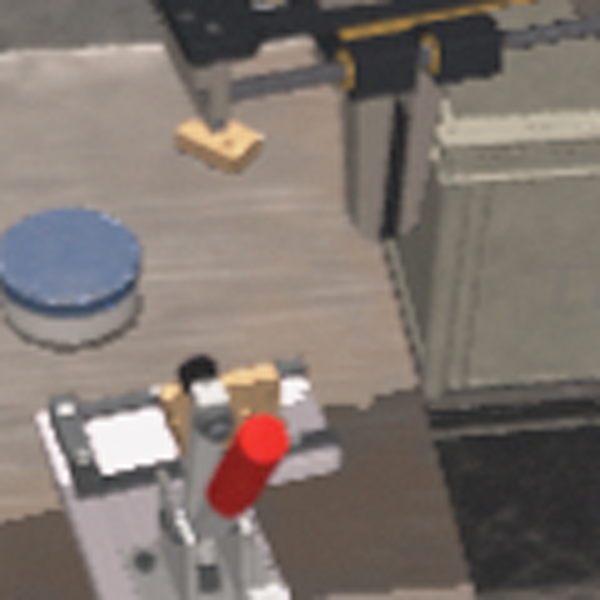

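Emit:
jog_arm(
  moves=[
    {"linear": [0, 0, 0.034], "turn": 0, "hand": 0},
    {"linear": [0, 0, 0.034], "turn": 0, "hand": 0},
    {"linear": [0, 0, 0], "turn": 0, "hand": 0},
  ],
)

```text
time: 3.78
tcp_pos: [0.554, 0.1478, 0.0208]
orientation: [-0.001, 0.636, 0.772, -0.001]
force: [-0.2, -0.2, 0.4]
width: 0.0004
```

```bash
python3 - <<'E'
from plant import r
from h import *
import cv2
for i in range(2):
    s=r.observe();print(infix(s),s["force"]);
    p=r.snapshot(["side","wrist"][i]);cv2.imwrite(f"pics/x3_{i}.png",p["color"])
a=cv2.imread("pics/x3_0.png")[220:300,295:375];a=cv2.resize(a,(400,400),interpolation=cv2.INTER_CUBIC)
b=cv2.imread("pics/x3_1.png")[130:330,130:330];b=cv2.resize(b,(400,400))
cv2.imwrite("pics/c4.png",cv2.hconcat([a,b]))
E
```

```text
[0.1046 0.0031 0.0208] [-0.24536599 -0.17354081  0.43712111]
[0.1059 0.003  0.0222] [0.20528954 0.08555548 0.26121762]
```

View pics/c4.png

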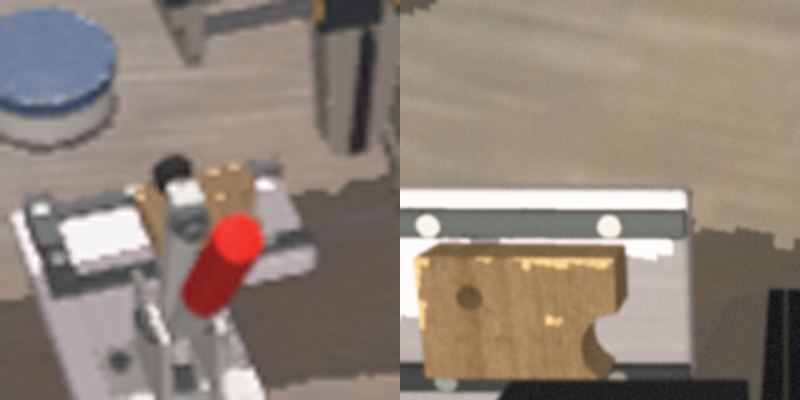

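Emit:
jog_arm(
  moves=[
    {"linear": [0.005, -0.01, 0], "turn": 0, "hand": 0},
    {"linear": [0, -0.005, 0], "turn": 0, "hand": 0},
  ],
)

```text
time: 4.12
tcp_pos: [0.5386, 0.1506, 0.0223]
orientation: [0.0, 0.636, 0.772, 0.001]
force: [0.6, -0.3, 0.2]
width: 0.0
```

```bash
python3 - <<'E'
from plant import r
from h import *
import cv2
for i in range(2):
    s=r.observe();print(infix(s),s["force"]);
    p=r.snapshot(["side","wrist"][i]);cv2.imwrite(f"pics/x4_{i}.png",p["color"])
a=cv2.imread("pics/x4_0.png")[220:300,305:385];a=cv2.resize(a,(400,400),interpolation=cv2.INTER_CUBIC)
b=cv2.imread("pics/x4_1.png")[170:370,190:390];b=cv2.resize(b,(400,400))
cv2.imwrite("pics/c5.png",cv2.hconcat([a,b]))
E
```

```text
[0.09   0.0086 0.0223] [ 0.58894034 -0.28572978  0.24894686]
[0.0893 0.0083 0.022 ] [-0.83370261 -0.83597621 -0.45818576]
```

View pics/c5.png

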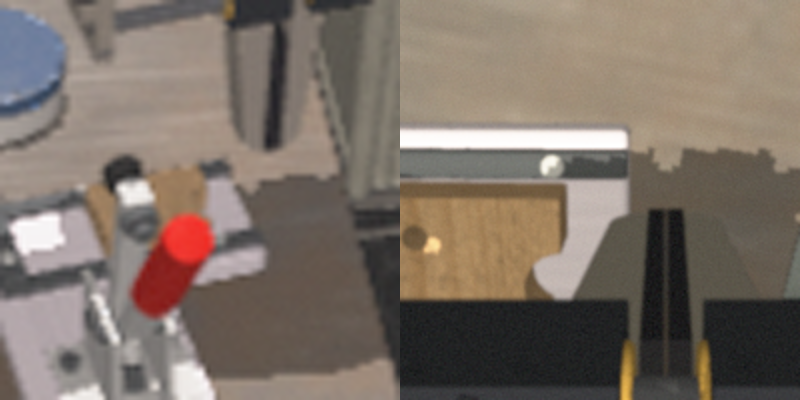

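Emit:
jog_arm(
  moves=[
    {"linear": [0, -0.008, 0], "turn": 0, "hand": 0},
    {"linear": [0, -0.008, 0], "turn": 0, "hand": 0},
    {"linear": [0, -0.008, 0], "turn": 0, "hand": 0},
    {"linear": [0, -0.008, 0], "turn": 0, "hand": 0},
    {"linear": [0, 0, 0], "turn": 0, "hand": 0},
  ],
)

```text
time: 4.85
tcp_pos: [0.5069, 0.1435, 0.0211]
orientation: [-0.0, 0.636, 0.771, -0.0]
force: [0.4, 0.6, -0.5]
width: 0.0008
```

```bash
python3 - <<'E'
from plant import r
from h import *
import cv2
for i in range(2):
    s=r.observe();print(infix(s),s["force"]);
    p=r.snapshot(["side","wrist"][i]);cv2.imwrite(f"pics/x5_{i}.png",p["color"])
a=cv2.imread("pics/x5_0.png")[220:300,295:375];a=cv2.resize(a,(400,400),interpolation=cv2.INTER_CUBIC)
b=cv2.imread("pics/x5_1.png")[170:370,190:390];b=cv2.resize(b,(400,400))
cv2.imwrite("pics/c6.png",cv2.hconcat([a,b]))
E
```

```text
[0.0575 0.0073 0.0211] [ 0.4247119   0.64813655 -0.48005158]
[0.0581 0.0073 0.0212] [ 1.0492992   0.228566   -0.57718753]
```

View pics/c6.png

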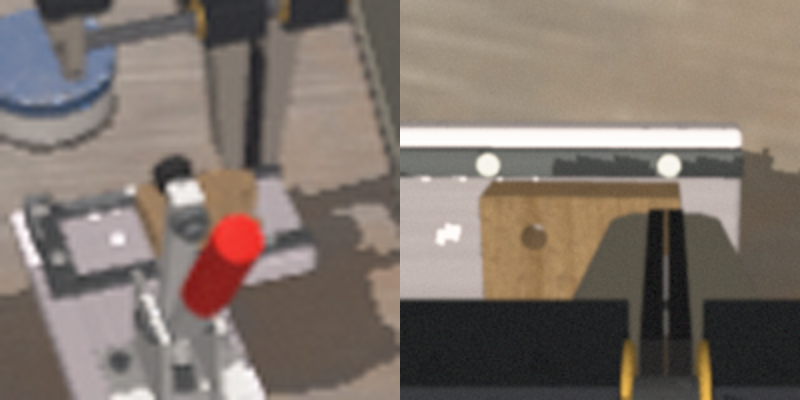

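```bash
python3 - <<'E'
from h import *
from plant import r
import cv2
for P in [(.5386,.1506,.022),(.507,.1435,.021)]: print(proj(P,cal["side"]))
w=r.snapshot("wrist");print(r.observe()["tcp_pos"])
for z in (.0,.02,.04): print(z,proj(r.observe()["tcp_pos"]+[0,0,z],w))
a=cv2.imread("pics/x5_0.png")[235:285,315:365];cv2.imwrite("pics/c7.png",cv2.resize(a,(600,600),interpolation=cv2.INTER_CUBIC))
E
```

```text
[355.82416776 253.07717001]
[342.17235057 256.60047236]
[0.50795287 0.14372088 0.02118724]
0.0 [322.29979291 278.32887604]
0.02 [322.34114996 292.27488423]
0.04 [322.39238726 309.55260953]
```

View pics/c7.png

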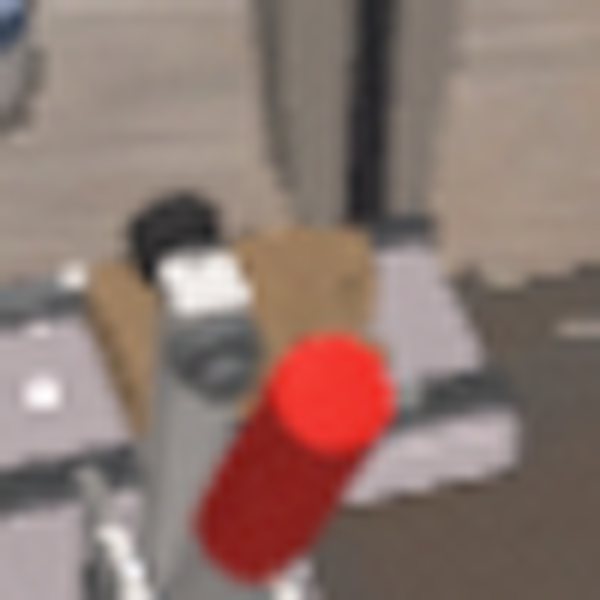

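View pics/x5_1.png

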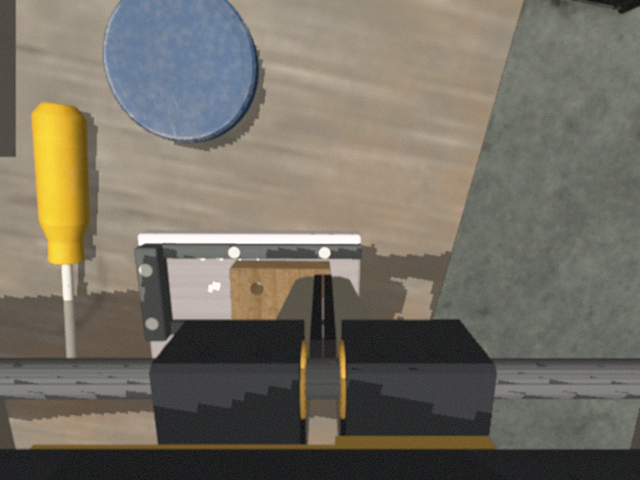

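```bash
python3 - <<'E'
from plant import r
print(r.grasp_offset,[a for a in dir(r) if a[0]!="_"])
E
```

```text
0.0187 ['MotionError', 'close_job', 'grasp_offset', 'observe', 'snapshot']
```

Emit:
jog_arm(
  moves=[
    {"linear": [0, 0.02, -0.003], "turn": 0, "hand": 0},
    {"linear": [0, 0.025, 0.003], "turn": 0, "hand": 0},
    {"linear": [0, 0, 0.004], "turn": 0, "hand": 0},
    {"linear": [0, 0, 0.003], "turn": 0, "hand": 0},
    {"linear": [0, 0, 0], "turn": 0, "hand": 0},
  ],
)

```text
time: 5.62
tcp_pos: [0.5506, 0.1519, 0.0136]
orientation: [-0.0, 0.636, 0.771, -0.001]
force: [0.5, -0.9, 0.8]
width: 0.0008
```

```bash
python3 - <<'E'
from plant import r
from h import *
import cv2
for i in range(2):
    s=r.observe();print(infix(s),s["force"]);
    p=r.snapshot(["side","wrist"][i]);cv2.imwrite(f"pics/x6_{i}.png",p["color"])
a=cv2.imread("pics/x6_0.png")[220:300,295:375];a=cv2.resize(a,(400,400),interpolation=cv2.INTER_CUBIC)
b=cv2.imread("pics/x6_1.png")[170:370,150:350];b=cv2.resize(b,(400,400))
cv2.imwrite("pics/c8.png",cv2.hconcat([a,b]))
E
```

```text
[0.102  0.0077 0.0136] [ 0.47169462 -0.85400243  0.77058501]
[0.1023 0.0078 0.0139] [-0.28217973 -1.35791566  0.00165785]
```

View pics/c8.png

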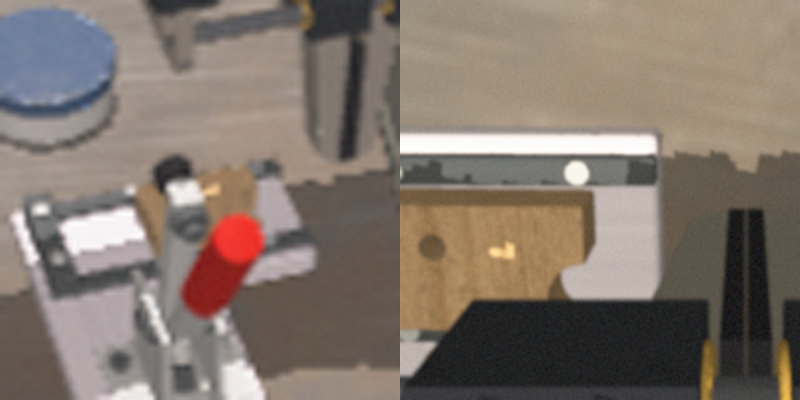

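Emit:
jog_arm(
  moves=[
    {"linear": [0, 0, 0.004], "turn": 0, "hand": 0},
    {"linear": [0, 0, 0.004], "turn": 0, "hand": 0},
    {"linear": [0, 0, 0], "turn": 0, "hand": 0},
  ],
)

```text
time: 6.1
tcp_pos: [0.5514, 0.1522, 0.0057]
orientation: [-0.0, 0.636, 0.771, -0.0]
force: [-0.8, 0.5, -0.0]
width: 0.0006
```

```bash
python3 - <<'E'
from plant import r
from h import *
import cv2
for i in range(2):
    s=r.observe();print(infix(s),s["force"]);
    p=r.snapshot(["side","wrist"][i]);cv2.imwrite(f"pics/x7_{i}.png",p["color"])
a=cv2.imread("pics/x7_0.png")[220:300,315:395];a=cv2.resize(a,(560,560),interpolation=cv2.INTER_CUBIC)
cv2.imwrite("pics/c9.png",a)
E
```

```text
[0.1028 0.0078 0.0057] [-0.76301905  0.49152316 -0.02130047]
[0.103  0.0078 0.0059] [-0.04984138 -0.52792994  0.26063597]
```

View pics/c9.png

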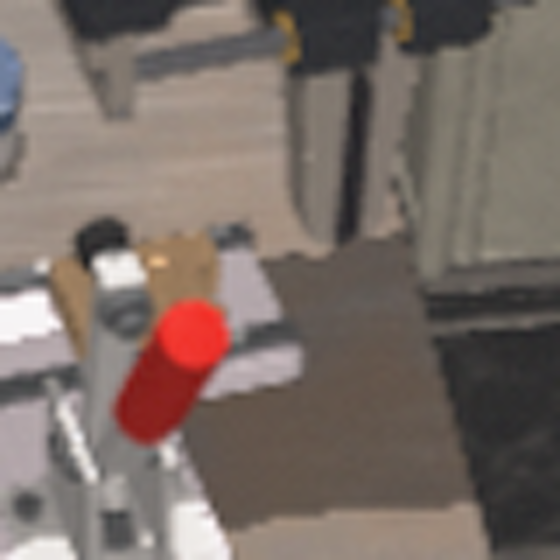

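Emit:
jog_arm(
  moves=[
    {"linear": [0, 0, 0.003], "turn": 0, "hand": 0},
    {"linear": [0, 0, 0.003], "turn": 0, "hand": 0},
  ],
)

```text
time: 6.45
tcp_pos: [0.5518, 0.1522, -0.0001]
orientation: [0.0, 0.636, 0.771, 0.0]
force: [-0.4, -1.0, 0.4]
width: 0.0003
```

Emit:
jog_arm(
  moves=[
    {"linear": [0, 0, 0.003], "turn": 0, "hand": 0},
    {"linear": [0, 0, 0], "turn": 0, "hand": 0},
  ],
)

```text
time: 6.7
tcp_pos: [0.5515, 0.1521, -0.0033]
orientation: [-0.0, 0.636, 0.771, -0.0]
force: [0.4, 0.2, -0.4]
width: 0.0009
```

Emit:
jog_arm(
  moves=[
    {"linear": [0, 0, 0.003], "turn": 0, "hand": 0},
    {"linear": [0, 0, 0.0], "turn": 0, "hand": 0},
  ],
)

```text
time: 6.95
tcp_pos: [0.5516, 0.1521, -0.0061]
orientation: [-0.0, 0.636, 0.771, -0.0]
force: [-0.7, -0.1, 0.1]
width: 0.0003
```

Emit:
jog_arm(
  moves=[
    {"linear": [0, 0, 0.003], "turn": 0, "hand": 0},
    {"linear": [0, 0, 0], "turn": 0, "hand": 0},
  ],
)

```text
time: 7.2
tcp_pos: [0.5516, 0.1522, -0.0091]
orientation: [-0.0, 0.636, 0.771, -0.0]
force: [-0.5, 0.3, 0.2]
width: 0.0005
```

```bash
python3 - <<'E'
from plant import r
from h import *
import cv2
for i in range(2):
    s=r.observe();print(infix(s),s["force"]);
    p=r.snapshot(["side","wrist"][i]);cv2.imwrite(f"pics/x8_{i}.png",p["color"])
a=cv2.imread("pics/x8_0.png")[220:300,315:395];a=cv2.resize(a,(400,400),interpolation=cv2.INTER_CUBIC)
b=cv2.imread("pics/x8_1.png")[170:370,150:350];b=cv2.resize(b,(400,400))
cv2.imwrite("pics/c10.png",cv2.hconcat([a,b]))
E
```

```text
[ 0.103   0.0078 -0.0091] [-0.48030135  0.27709619  0.20112338]
[ 0.1031  0.0078 -0.009 ] [-0.08702728  0.66208762  0.42875793]
```

View pics/c10.png

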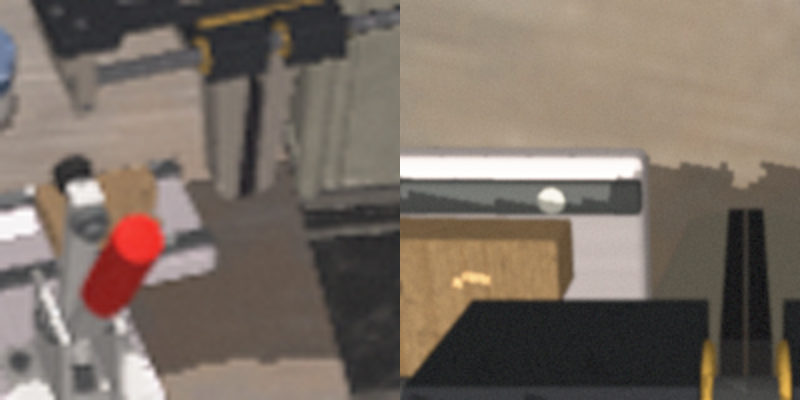

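Emit:
jog_arm(
  moves=[
    {"linear": [0, 0, 0.003], "turn": 0, "hand": 0},
    {"linear": [0, 0, 0.0], "turn": 0, "hand": 0},
  ],
)

```text
time: 7.55
tcp_pos: [0.5515, 0.1522, -0.0121]
orientation: [-0.0, 0.636, 0.771, -0.0]
force: [0.2, -0.6, -0.8]
width: 0.0004
```

Emit:
jog_arm(
  moves=[
    {"linear": [0, 0, 0.002], "turn": 0, "hand": 0},
    {"linear": [0, 0, 0], "turn": 0, "hand": 0},
  ],
)

```text
time: 7.8
tcp_pos: [0.5516, 0.1522, -0.0141]
orientation: [-0.0, 0.636, 0.771, -0.0]
force: [0.3, -0.3, 0.3]
width: 0.0004
```

Emit:
jog_arm(
  moves=[
    {"linear": [0, 0, 0.002], "turn": 0, "hand": 0},
    {"linear": [0, 0, 0], "turn": 0, "hand": 0},
  ],
)

```text
time: 8.05
tcp_pos: [0.5517, 0.1522, -0.016]
orientation: [-0.0, 0.636, 0.771, -0.0]
force: [0.1, -0.2, -0.7]
width: 0.0008
```

Emit:
jog_arm(
  moves=[
    {"linear": [0, 0, 0.002], "turn": 0, "hand": 0},
    {"linear": [0, 0, 0.0], "turn": 0, "hand": 0},
  ],
)

```text
time: 8.3
tcp_pos: [0.5517, 0.1522, -0.0181]
orientation: [-0.0, 0.636, 0.771, -0.0]
force: [-0.8, 0.5, -0.6]
width: 0.0004
```

Emit:
jog_arm(
  moves=[
    {"linear": [0, 0, 0.002], "turn": 0, "hand": 0},
    {"linear": [0, 0, 0], "turn": 0, "hand": 0},
  ],
)

```text
time: 8.55
tcp_pos: [0.5518, 0.1522, -0.02]
orientation: [0.0, 0.636, 0.771, 0.0]
force: [1.5, -0.2, 0.3]
width: 0.0004
```

```bash
python3 - <<'E'
from plant import r
from h import *
import cv2
for i in range(2):
    s=r.observe();print(infix(s),s["force"]);
    p=r.snapshot(["side","wrist"][i]);cv2.imwrite(f"pics/x9_{i}.png",p["color"])
a=cv2.imread("pics/x9_0.png")[220:300,315:395];a=cv2.resize(a,(400,400),interpolation=cv2.INTER_CUBIC)
b=cv2.imread("pics/x9_1.png")[170:370,150:350];b=cv2.resize(b,(400,400))
cv2.imwrite("pics/c11.png",cv2.hconcat([a,b]))
E
```

```text
[ 0.1033  0.0078 -0.02  ] [ 1.47361401 -0.1565894   0.30543605]
[ 0.1032  0.0078 -0.02  ] [ 0.89063565 -1.98166955  0.51616253]
```

View pics/c11.png

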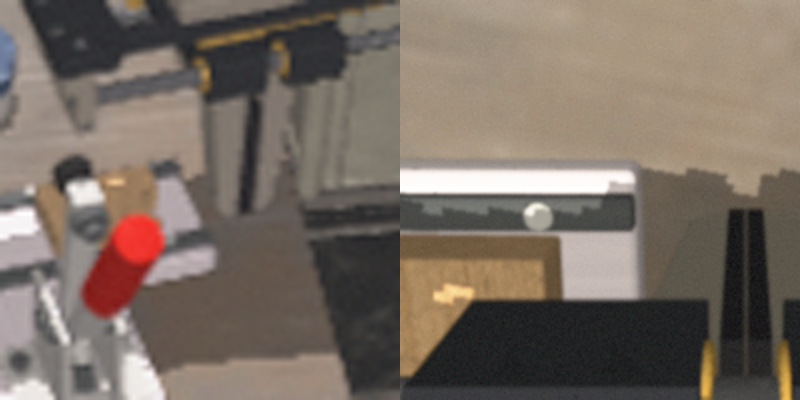

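```bash
python3 - <<'E'
from h import *
for z in (-.02,-.01,0,.01,.02): print(z,proj((.5518,.1522,z),cal["side"]).round(1), proj((.5535,.1424,z),cal["side"]).round(1))
# fixture corners now
p=json.load(open("fix.json"));print(fw(p,(.08,-.0185,.017)),proj(fw(p,(.08,-.0185,.017)),cal["side"]),proj(fw(p,(.08,.0185,.017)),cal["side"]))
for u in [(283,187),(300,187),(330,186)]: print(ray(*u,0,cal["top"]))
E
```

```text
-0.02 [360.5 265.3] [361.9 268.4]
-0.01 [360.7 262.3] [362.2 265.3]
0 [361.  259.2] [362.4 262.2]
0.01 [361.2 256. ] [362.7 259. ]
0.02 [361.5 252.8] [363.  255.8]
[0.53359439 0.12217306 0.017     ] [355.46100994 263.85719788] [350.05503022 252.57890954]
[0.58373409 0.16816184 0.        ]
[0.58249335 0.1328577  0.        ]
[0.58239831 0.07072534 0.        ]
```

Emit:
jog_arm(
  moves=[
    {"linear": [0, 0, 0.002], "turn": 0, "hand": 0},
    {"linear": [0, 0, 0], "turn": 0, "hand": 0},
  ],
)

```text
time: 8.9
tcp_pos: [0.5518, 0.1522, -0.0201]
orientation: [-0.0, 0.636, 0.771, 0.0]
force: [-5.0, -1.3, 17.3]
width: 0.0007
```

Emit:
jog_arm(
  moves=[
    {"linear": [0, 0, 0.002], "turn": 0, "hand": 0},
    {"linear": [0, 0, 0], "turn": 0, "hand": 0},
  ],
)

```text
time: 9.15
tcp_pos: [0.5518, 0.1523, -0.0202]
orientation: [-0.001, 0.636, 0.771, 0.0]
force: [-10.7, -2.8, 33.7]
width: 0.0004
```

Emit:
jog_arm(
  moves=[
    {"linear": [0, 0, -0.023], "turn": 0, "hand": 0},
    {"linear": [-0.003, -0.01, 0], "turn": 0, "hand": 0},
    {"linear": [0, -0.008, 0], "turn": 0, "hand": 0},
    {"linear": [0, 0, 0], "turn": 0, "hand": 0},
  ],
)

```text
time: 9.65
tcp_pos: [0.533, 0.1454, -0.0018]
orientation: [-0.001, 0.636, 0.771, -0.001]
force: [-0.1, 0.4, -0.6]
width: 0.0006
```

```bash
cat > look.py <<'E'
from plant import r
from h import *
import cv2,sys
t=sys.argv[1];x0=int(sys.argv[2]);y0=int(sys.argv[3])
for i in range(2):
    s=r.observe();print(infix(s),s["force"].round(1),s["time"]);
    p=r.snapshot(["side","wrist"][i]);cv2.imwrite(f"pics/{t}_{i}.png",p["color"])
a=cv2.imread(f"pics/{t}_0.png")[220:300,x0:x0+80];a=cv2.resize(a,(400,400),interpolation=cv2.INTER_CUBIC)
b=cv2.imread(f"pics/{t}_1.png")[170:370,y0:y0+200];b=cv2.resize(b,(400,400))
cv2.imwrite(f"pics/c{t}.png",cv2.hconcat([a,b]))
E
python3 look.py p1 305 190
```

```text
[ 0.0836  0.0045 -0.0018] [-0.1  0.4 -0.6] 9.65
[ 0.0844  0.0046 -0.0017] [ 0.7  0.2 -0.2] 9.7
```

View pics/cp1.png

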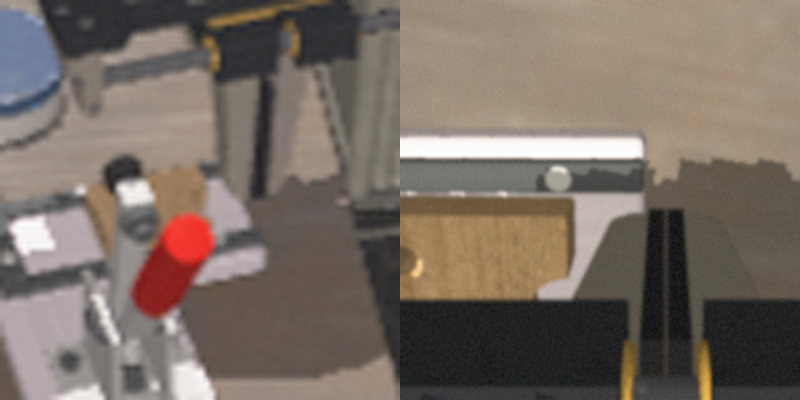

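Emit:
jog_arm(
  moves=[
    {"linear": [0, -0.008, 0], "turn": 0, "hand": 0},
    {"linear": [0, -0.008, 0], "turn": 0, "hand": 0},
    {"linear": [0, -0.008, 0], "turn": 0, "hand": 0},
    {"linear": [0, 0, 0], "turn": 0, "hand": 0},
  ],
)

```text
time: 10.25
tcp_pos: [0.5103, 0.1412, -0.0008]
orientation: [-0.0, 0.636, 0.771, -0.0]
force: [0.6, 0.3, 0.2]
width: 0.0002
```

```bash
python3 look.py p2 295 190
```

```text
[ 0.0605  0.0044 -0.0008] [0.6 0.3 0.2] 10.25
[ 0.061   0.0044 -0.0008] [ 0.4  0.1 -0.2] 10.3
```

View pics/cp2.png

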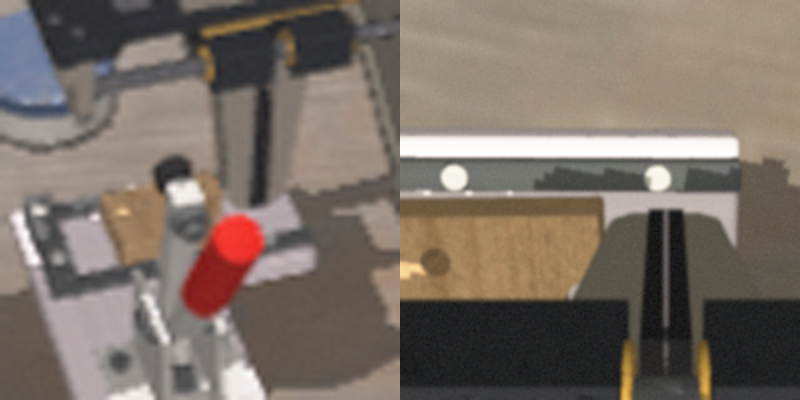

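Emit:
jog_arm(
  moves=[
    {"linear": [0, -0.006, 0], "turn": 0, "hand": 0},
    {"linear": [0, -0.006, 0], "turn": 0, "hand": 0},
    {"linear": [0, -0.002, 0], "turn": 0, "hand": 0},
    {"linear": [0, 0, 0], "turn": 0, "hand": 0},
  ],
)

```text
time: 10.85
tcp_pos: [0.497, 0.1385, -0.001]
orientation: [-0.0, 0.636, 0.771, -0.0]
force: [0.4, -0.2, 0.4]
width: 0.0005
```

Emit:
jog_arm(
  moves=[
    {"linear": [0, -0.0015, 0], "turn": 0, "hand": 0},
    {"linear": [0, 0, 0], "turn": 0, "hand": 0},
  ],
)

```text
time: 11.1
tcp_pos: [0.4958, 0.1383, -0.001]
orientation: [-0.0, 0.636, 0.771, -0.0]
force: [0.8, 0.3, 0.1]
width: 0.0003
```

Emit:
jog_arm(
  moves=[
    {"linear": [0, -0.0015, 0], "turn": 0, "hand": 0},
    {"linear": [0, 0, 0], "turn": 0, "hand": 0},
  ],
)

```text
time: 11.35
tcp_pos: [0.4943, 0.138, -0.0009]
orientation: [-0.0, 0.636, 0.771, -0.0]
force: [0.1, 0.1, 0.3]
width: 0.0004
```

Emit:
jog_arm(
  moves=[
    {"linear": [0, -0.0015, 0], "turn": 0, "hand": 0},
    {"linear": [0, 0, 0], "turn": 0, "hand": 0},
  ],
)

```text
time: 11.6
tcp_pos: [0.4927, 0.1377, -0.0009]
orientation: [-0.0, 0.636, 0.771, -0.0]
force: [-0.1, -0.2, 0.4]
width: 0.0004
```

Emit:
jog_arm(
  moves=[
    {"linear": [0, -0.0015, 0], "turn": 0, "hand": 0},
    {"linear": [0, 0, 0], "turn": 0, "hand": 0},
  ],
)

```text
time: 11.85
tcp_pos: [0.4913, 0.1374, -0.0009]
orientation: [-0.0, 0.636, 0.771, -0.0]
force: [0.5, 0.2, 0.0]
width: 0.0004
```

Emit:
jog_arm(
  moves=[
    {"linear": [0, -0.0015, 0], "turn": 0, "hand": 0},
    {"linear": [0, 0, 0], "turn": 0, "hand": 0},
  ],
)

```text
time: 12.1
tcp_pos: [0.4898, 0.1371, -0.0009]
orientation: [-0.0, 0.636, 0.771, -0.0]
force: [-0.2, 0.2, -0.4]
width: 0.0006
```

```bash
python3 look.py p3 295 190
```

```text
[ 0.0396  0.004  -0.0009] [-0.2  0.2 -0.4] 12.1
[ 0.0396  0.004  -0.0009] [-0.2 -0.9  0.4] 12.15
```

View pics/cp3.png

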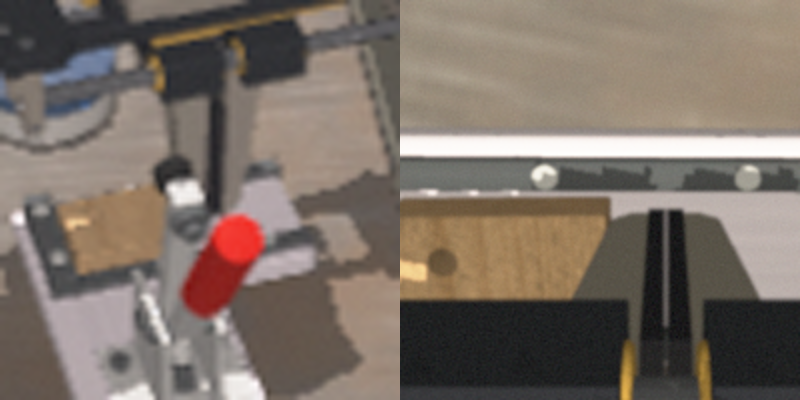

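Emit:
jog_arm(
  moves=[
    {"linear": [0, -0.0015, 0], "turn": 0, "hand": 0},
    {"linear": [0, 0, 0], "turn": 0, "hand": 0},
  ],
)

```text
time: 12.45
tcp_pos: [0.4886, 0.1368, -0.0009]
orientation: [0.0, 0.636, 0.771, 0.0]
force: [-0.4, 0.4, -0.5]
width: 0.0008
```

Emit:
jog_arm(
  moves=[
    {"linear": [0, -0.0015, 0], "turn": 0, "hand": 0},
    {"linear": [0, 0, 0], "turn": 0, "hand": 0},
  ],
)

```text
time: 12.7
tcp_pos: [0.4884, 0.1367, -0.0005]
orientation: [0.001, 0.636, 0.771, 0.001]
force: [3.9, 0.4, -0.1]
width: 0.0004
```

```bash
python3 look.py p4 295 110
```

```text
[ 0.0381  0.0039 -0.0005] [ 3.9  0.4 -0.1] 12.7
[ 0.0381  0.0038 -0.0005] [ 3.5  0.  -0.2] 12.75
```

View pics/cp4.png

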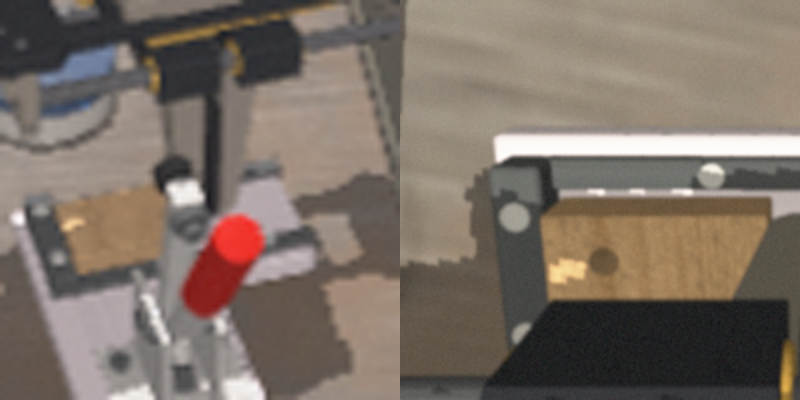

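Emit:
jog_arm(
  moves=[
    {"linear": [0, -0.001, 0], "turn": 0, "hand": 0},
    {"linear": [0, 0, 0], "turn": 0, "hand": 0},
    {"linear": [0, 0, 0], "turn": 0, "hand": 0},
  ],
)

```text
time: 13.18
tcp_pos: [0.4883, 0.1367, -0.0003]
orientation: [0.001, 0.636, 0.771, 0.002]
force: [5.8, -0.6, -0.4]
width: 0.0004
```

Emit:
jog_arm(
  moves=[
    {"linear": [0, 0.01, 0], "turn": 0, "hand": 0},
    {"linear": [0, 0.03, 0], "turn": 0, "hand": 0},
    {"linear": [0, 0, -0.04], "turn": 0, "hand": 0},
    {"linear": [0, 0, -0.06], "turn": 0, "hand": 0},
    {"linear": [0, 0, -0.06], "turn": 0, "hand": 0},
  ],
)

```text
time: 13.8
tcp_pos: [0.5237, 0.1438, 0.1598]
orientation: [-0.001, 0.636, 0.772, -0.002]
force: [1.2, 0.7, 0.4]
width: 0.0003
```

Emit:
jog_arm(
  moves=[
    {"linear": [0, 0, -0.06], "turn": 0, "hand": 0},
    {"linear": [0, 0, -0.05], "turn": 0, "hand": 0},
    {"linear": [0, 0, 0], "turn": 0, "hand": 0},
  ],
)

```text
time: 14.18
tcp_pos: [0.5266, 0.1446, 0.2726]
orientation: [0.001, 0.636, 0.772, 0.003]
force: [-0.1, 0.9, -0.5]
width: 0.0005
```

```bash
python3 look.py p5 295 110; python3 - <<'E'
from plant import r
from h import *
s=r.observe();print(delta(s,(0,-.2,.27)))
E
```

```text
[0.0771 0.0048 0.2726] [-0.1  0.9 -0.5] 14.175
[0.0756 0.0048 0.27  ] [-0.8 -0.4 -0.9] 14.225
[-0.2037 -0.0773 -0.0014]
```

View pics/p5_1.png

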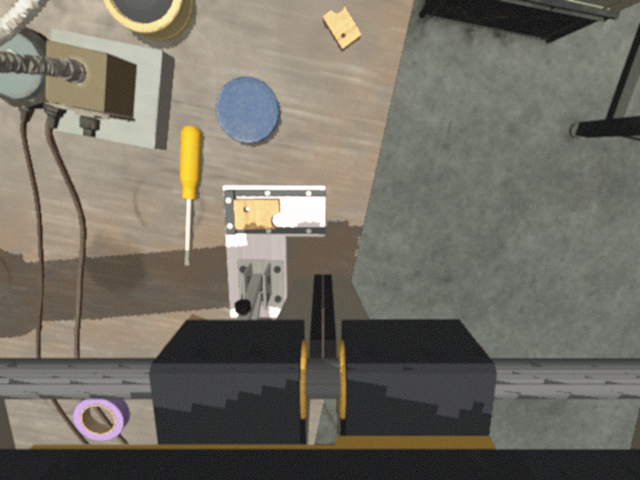

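Emit:
jog_arm(
  moves=[
    {"linear": [-0.051, -0.019, 0], "turn": 0, "hand": 0},
    {"linear": [-0.051, -0.019, 0], "turn": 0, "hand": 0},
    {"linear": [-0.051, -0.019, 0], "turn": 0, "hand": 0},
    {"linear": [-0.051, -0.019, 0], "turn": 0, "hand": 0},
    {"linear": [0, 0, 0.03], "turn": 0, "hand": 0},
  ],
)

```text
time: 14.9
tcp_pos: [0.4886, -0.0752, 0.2387]
orientation: [0.0, 0.639, 0.769, -0.0]
force: [0.4, 0.6, 0.1]
width: 0.0007
```

Emit:
jog_arm(
  moves=[
    {"linear": [0, 0, 0.03], "turn": 0, "hand": 0},
    {"linear": [0, 0, 0.03], "turn": 0, "hand": 0},
    {"linear": [0, 0, 0], "turn": 0, "hand": 0},
  ],
)

```text
time: 15.28
tcp_pos: [0.4862, -0.0705, 0.1757]
orientation: [-0.003, 0.636, 0.771, -0.003]
force: [-0.5, -0.1, 0.5]
width: 0.0004
```

```bash
python3 look.py p6 295 190; python3 - <<'E'
from plant import r
from h import *
import cv2
s=r.observe();print(delta(s,(0,-.2,.12)))
p=r.snapshot("top");cv2.imwrite("pics/t6.png",p["color"])
E
```

```text
[-0.001  -0.1997  0.1757] [-0.5 -0.1  0.5] 15.275
[ 0.0005 -0.2002  0.1774] [-0.4  0.  -0.5] 15.325
[ 0.0004 -0.0015  0.0586]
```

View pics/p6_0.png

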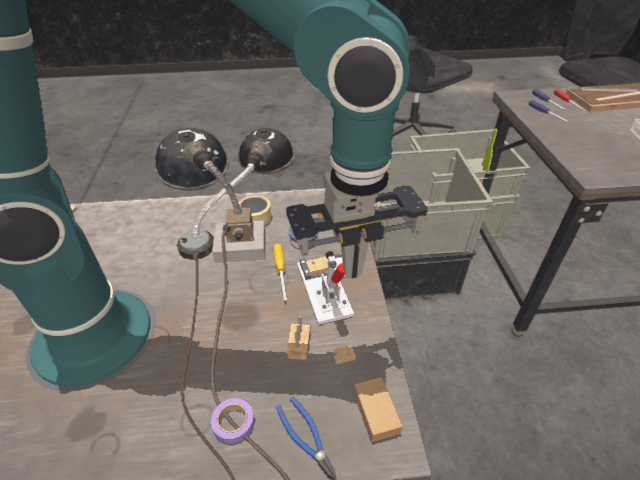

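View pics/p6_1.png

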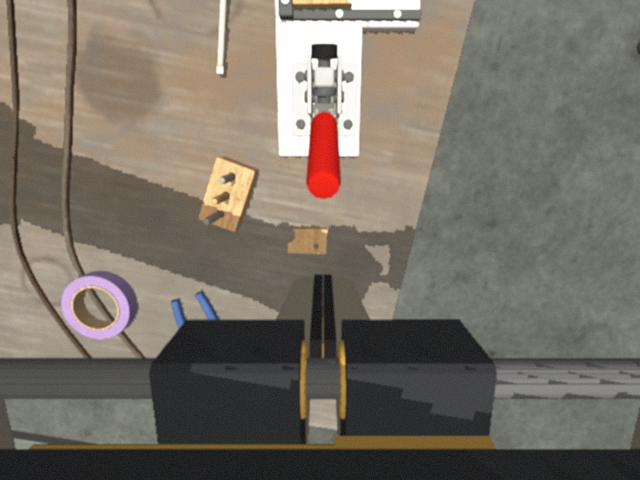

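View pics/t6.png

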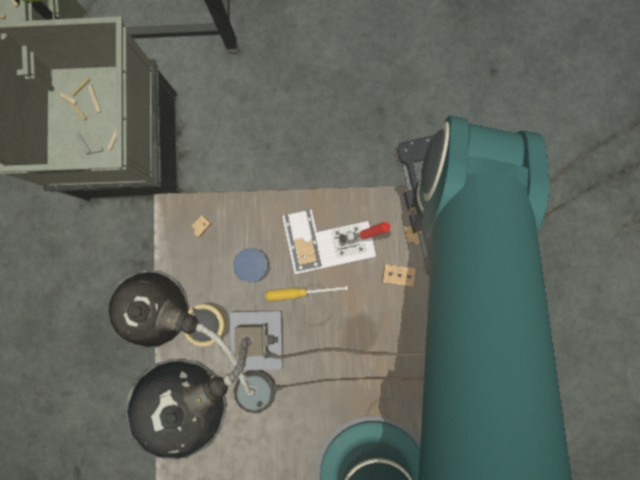

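Emit:
jog_arm(
  moves=[
    {"linear": [0, 0, 0.03], "turn": 0, "hand": 0},
    {"linear": [0, 0, 0.027], "turn": 0, "hand": 0},
    {"linear": [0.01, 0, 0], "turn": 0, "hand": 0},
    {"linear": [0.01, 0, 0], "turn": 0, "hand": 0},
    {"linear": [0, 0, 0], "turn": 0, "hand": 0},
  ],
)

```text
time: 16.05
tcp_pos: [0.4866, -0.0497, 0.1234]
orientation: [0.001, 0.635, 0.772, 0.001]
force: [-0.4, -0.7, -0.4]
width: 0.0002
```

```bash
python3 look.py p7 295 190
```

```text
[ 0.0031 -0.1792  0.1234] [-0.4 -0.7 -0.4] 16.05
[ 0.003  -0.1798  0.1232] [ 0.4 -0.1 -0.7] 16.1
```

View pics/cp7.png

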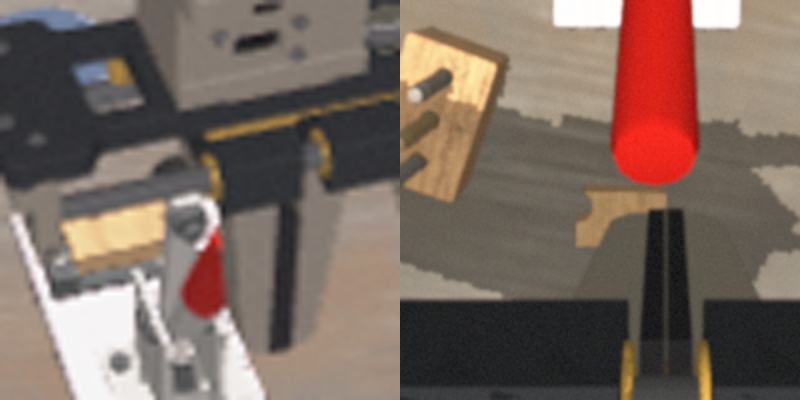

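```bash
python3 - <<'E'
from plant import r
from h import *
import cv2
s=r.observe();p=json.load(open("fix.json"));t=s["tcp_pos"];print(t)
print("tip",proj(t+[0,0,.02],cal["side"]),"z163",proj(t+[0,0,.163-t[2]],cal["side"]),"top",proj(fw(p,(0,-.151,.163)),cal["side"]),"orig top obs 342.7,267.9")
E
```

```text
[ 0.48642619 -0.05072035  0.12308685]
tip [347.42271971 285.8617619 ] z163 [347.87447789 277.86193616] top [340.93546321 266.10081746] orig top obs 342.7,267.9
```

Emit:
jog_arm(
  moves=[
    {"linear": [0.006, -0.004, 0], "turn": 0, "hand": 0},
    {"linear": [0.01, 0, 0], "turn": 0, "hand": 0},
    {"linear": [0.01, 0, 0], "turn": 0, "hand": 0},
    {"linear": [0, 0, 0], "turn": 0, "hand": 0},
  ],
)

```text
time: 16.65
tcp_pos: [0.4778, -0.0269, 0.1228]
orientation: [0.001, 0.636, 0.772, 0.0]
force: [1.3, -4.6, 4.6]
width: 0.0003
```

```bash
python3 look.py p8 295 190
```

```text
[-0.0015 -0.1552  0.1228] [ 1.3 -4.6  4.6] 16.65
[-0.0015 -0.1553  0.1227] [ 1.5 -5.   3.3] 16.7
```

View pics/cp8.png

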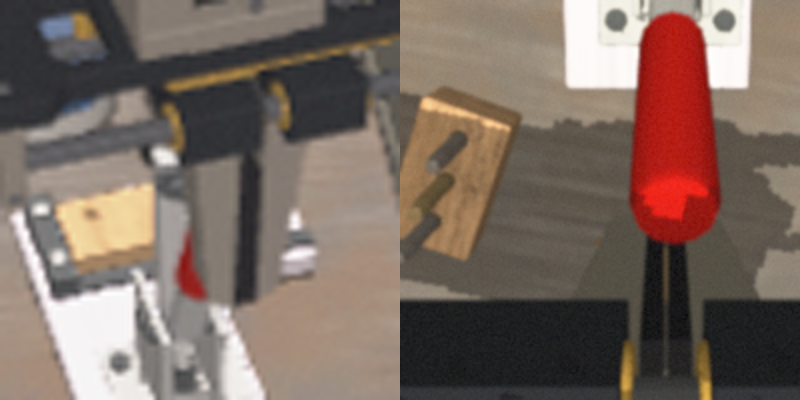

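Emit:
jog_arm(
  moves=[
    {"linear": [0.01, 0, 0], "turn": 0, "hand": 0},
    {"linear": [0.01, 0, 0], "turn": 0, "hand": 0},
    {"linear": [0.01, 0, 0], "turn": 0, "hand": 0},
  ],
)

```text
time: 17.12
tcp_pos: [0.4705, 0.0042, 0.1218]
orientation: [-0.001, 0.636, 0.772, -0.0]
force: [0.4, -1.6, 1.4]
width: 0.0006
```

Emit:
jog_arm(
  moves=[
    {"linear": [0.01, 0, 0], "turn": 0, "hand": 0},
    {"linear": [0.01, 0, 0], "turn": 0, "hand": 0},
  ],
)

```text
time: 17.38
tcp_pos: [0.4665, 0.0242, 0.1218]
orientation: [-0.001, 0.636, 0.772, -0.0]
force: [0.4, 0.6, -0.3]
width: 0.0004
```

```bash
python3 look.py p9 295 190
```

```text
[-0.0034 -0.103   0.1218] [ 0.4  0.6 -0.3] 17.375
[-0.0034 -0.1017  0.1217] [-0.2  1.4  0.4] 17.425
```

View pics/cp9.png

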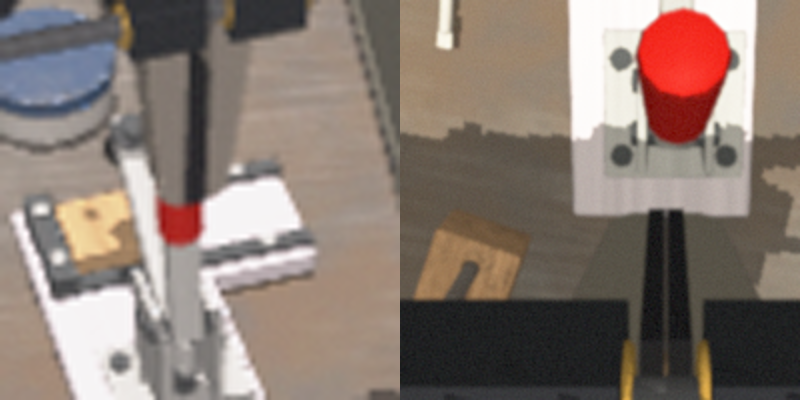

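Emit:
jog_arm(
  moves=[
    {"linear": [0.01, 0, 0], "turn": 0, "hand": 0},
    {"linear": [0.01, 0, 0], "turn": 0, "hand": 0},
    {"linear": [0, 0, 0], "turn": 0, "hand": 0},
  ],
)

```text
time: 17.85
tcp_pos: [0.4634, 0.0434, 0.122]
orientation: [-0.0, 0.636, 0.772, 0.0]
force: [0.1, -0.1, 0.2]
width: 0.0006
```

```bash
python3 look.py q1 295 190
```

```text
[-0.0032 -0.0835  0.122 ] [ 0.1 -0.1  0.2] 17.85
[-0.0032 -0.0841  0.1221] [-0.4 -0.5 -0.7] 17.9
```

View pics/cq1.png

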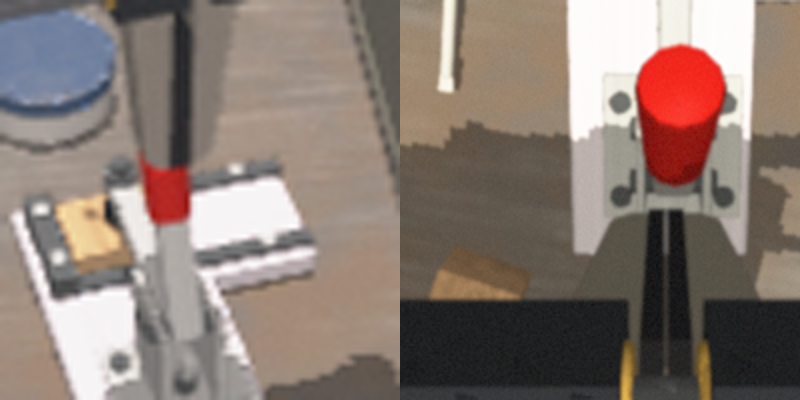

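Emit:
jog_arm(
  moves=[
    {"linear": [0.01, 0, 0], "turn": 0, "hand": 0},
    {"linear": [0.01, 0, 0], "turn": 0, "hand": 0},
    {"linear": [0, 0, 0], "turn": 0, "hand": 0},
  ],
)

```text
time: 18.32
tcp_pos: [0.4607, 0.0567, 0.122]
orientation: [0.003, 0.637, 0.771, -0.002]
force: [3.3, -15.1, -0.9]
width: 0.0001
```

Emit:
jog_arm(
  moves=[
    {"linear": [-0.03, 0, 0], "turn": 0, "hand": 0},
    {"linear": [-0.05, 0, 0], "turn": 0, "hand": 0},
    {"linear": [-0.05, 0, 0], "turn": 0, "hand": 0},
    {"linear": [0, 0, -0.05], "turn": 0, "hand": 0},
    {"linear": [0, 0, -0.04], "turn": 0, "hand": 0},
  ],
)

```text
time: 18.95
tcp_pos: [0.4844, -0.0662, 0.2132]
orientation: [-0.0, 0.637, 0.771, -0.0]
force: [1.1, 0.5, 0.2]
width: 0.0005
```

```bash
python3 look.py q2 295 190; python3 - <<'E'
from plant import r
import cv2
p=r.snapshot("top");cv2.imwrite("pics/t7.png",p["color"])
a=p["color"][195:295,225:425];a=cv2.resize(a,(800,400),interpolation=cv2.INTER_CUBIC);cv2.imwrite("pics/t7c.png",a)
E
```

```text
[-0.002  -0.1951  0.2132] [1.1 0.5 0.2] 18.95
[ 0.0011 -0.1957  0.2179] [ 2.4 -0.6  3.5] 19.0
```

View pics/cq2.png

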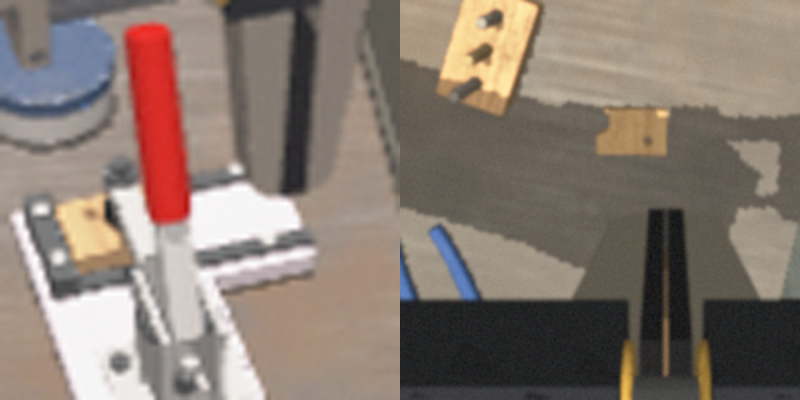

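View pics/t7c.png

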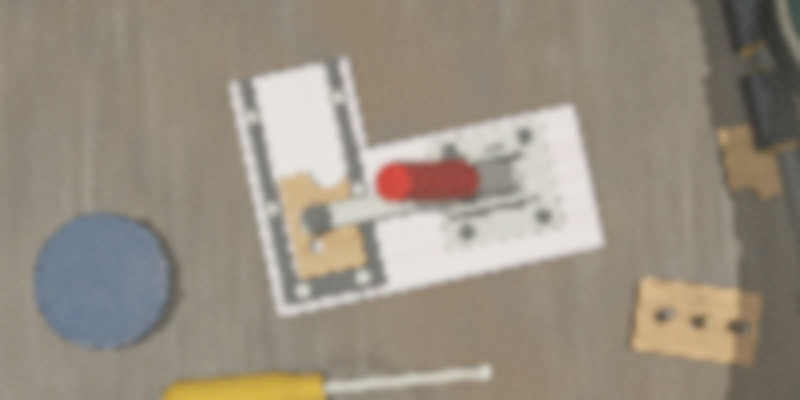

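View pics/q2_1.png

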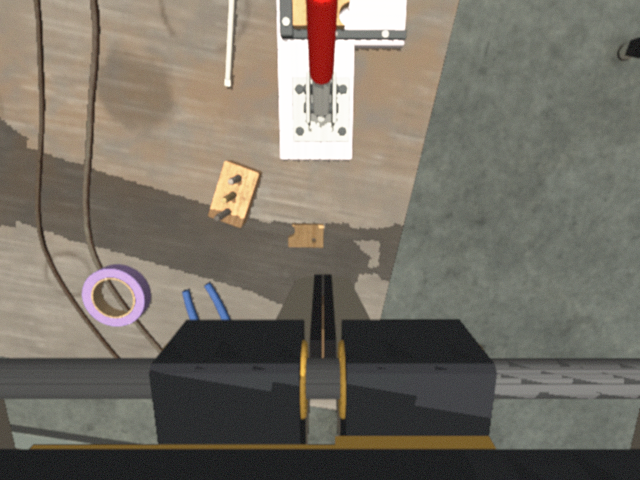

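```bash
python3 - <<'E'
from h import *
p=json.load(open("fix.json"))
for a in (.6,.8,.88,.95,1.0):
    t=a-.5;q=fw(p,(0,-.092+.123*np.sin(t),.055+.123*np.cos(t)));print(a,proj(q,cal["top"]).round(1),proj(q,cal["side"]).round(1))
print("obs top",(225+397/4-.5,195+182/4-.5),"side",(295+150/5-.5,220+33/5-.5))
print("block home far end",proj(fw(p,(.026,.017,.027)),cal["top"]),proj(fw(p,(-.026,-.017,.027)),cal["top"]),"foot",proj(fw(p,(0,0,.05)),cal["top"]))
E
```

```text
0.6 [345.6 233.7] [329.1 233.3]
0.8 [331.6 237. ] [325.4 227.1]
0.88 [326.2 238.3] [324.  225.3]
0.95 [321.7 239.4] [322.9 224.1]
1.0 [318.6 240.2] [322.1 223.5]
obs top (323.75, 240.0) side (324.5, 226.1)
block home far end [293.26122605 238.21950303] [315.20562098 260.09524415] foot [303.553368   248.39662928]
```

Emit:
jog_arm(
  moves=[
    {"linear": [-0.02, 0, -0.04], "turn": 0, "hand": 0},
    {"linear": [0, 0, 0], "turn": 0, "hand": 0},
    {"linear": [0, 0, 0], "turn": 0, "hand": 0},
    {"linear": [0, 0, 0], "turn": 0, "hand": 0},
  ],
)

```text
time: 19.6
tcp_pos: [0.4874, -0.0844, 0.2506]
orientation: [-0.001, 0.636, 0.772, -0.001]
force: [-0.5, -0.2, -0.4]
width: 0.0002
```

```bash
python3 - <<'E'
from plant import r
import cv2
p=r.snapshot("top");a=p["color"][203:278,277:337];a=cv2.resize(a,(480,600),interpolation=cv2.INTER_CUBIC)
b=r.snapshot("side")["color"][210:290,295:375];b=cv2.resize(b,(320,320),interpolation=cv2.INTER_CUBIC);b=cv2.copyMakeBorder(b,0,280,0,0,0)
cv2.imwrite("pics/f.png",cv2.hconcat([a,b]));s=r.observe();print(s["force"],s["time"],s["tcp_pos"])
E
```

```text
[-0.16066946  0.21330994 -0.61708772] 19.7 [ 0.48766998 -0.08464699  0.25105791]
```

View pics/f.png

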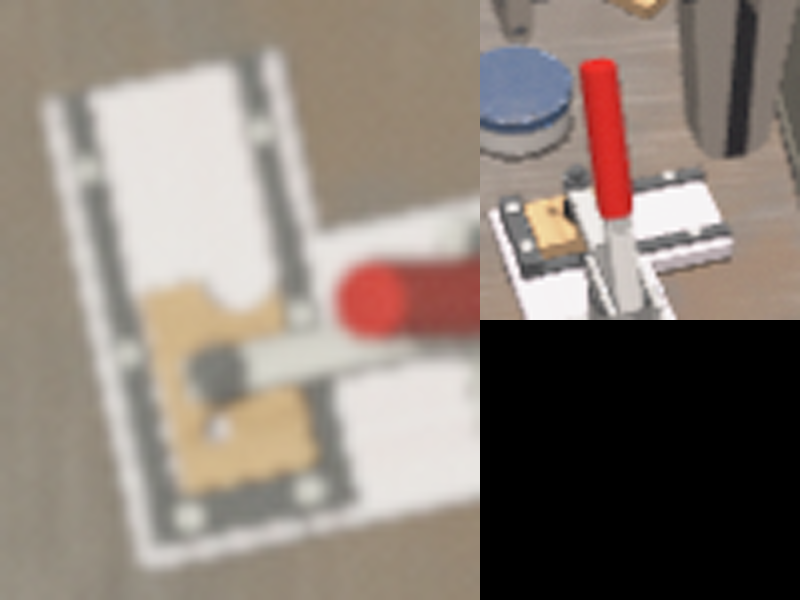

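The block is flush against the stop (edge at about (245,475) in the left crop). The foot is on the block at (215,372), the handle leans over the channel, and the gripper is clear.

```bash
python3 -c "
from plant import r
print(r.close_job())"
```

```text
the job is handed in; nothing more can be done
None
```

I pushed the block home against the end stop with the closed fingertips while the clamp was still open. I then pushed the handle over from behind until it locked, backed the gripper clear and handed the job in at about 20 s.

**Last checks**
- **Block:** in the final top and side pictures it sits flush against the stop, with the clamp foot on it. While pushing I had felt the stop as a 4–6 N resistance.
- **Handle:** it leans over the channel at about 0.90–0.95 rad from the pictures. That is only just above the 0.88 limit at the low end. A final push against it met 15 N, which fits it being at its end of travel.
- **Foot pressure:** I could see the foot on the block but had no way to measure its force.
- **Bystanders:** in the pictures the tin, punch stand and screwdriver look undisturbed; I did not measure this. The gripper was clear, with wrist force near zero.

**What disagreed**
- **Fingertip height:** the real fingertips end about 20 mm above the reported TCP. My first push therefore passed over the block without touching it. I found the offset by touching the table gently, which briefly reached about 34 N, and corrected for it.
- **Side camera:** it was off from the fixture fit by a few pixels, so I relied more on the top and wrist views.

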